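# Tag the worn vibration mount

### The job

Three sprung rubber pads, vibration mounts under test, stand on the bench, and one has gone soft. With the closed fingertips press each pad in turn, starting with the one nearest you and working away to the farthest, enough to feel it give; then push the red tag beside the softest pad fully down. Leave the other two tags up and the loose things alone; nothing is to be picked up, and let go of everything at the end.

Things in the scene. Friction and masses are not known exactly. Their poses are not given: they have to be found in the camera images.
- place_1: dark steel plate 54 x 120 x 6 mm fixed to the bench, the one nearest the robot, carrying a grey mount tester (46 x 112 mm) with one round sprung pad and, 64 mm to the robot's right of it (towards -y), one red tag. The three testers look alike; which holds the softest spring cannot be seen and changes from run to run. Origin at the centre of the plate's underside, axes along the world's
- pad_1_top (a point): centre of the top face of the free pad on the plate nearest the robot (the point stays there when the pad goes down): black rubber disc 36 mm across and 8 mm thick on a steel coil spring, top 68 mm above the bench, travel 18 mm. It starts to yield at under 1 N and its force then grows in proportion to depth; the softest pad goes down about 14 mm at 5 N, the others 3 to 6 mm. Springs back up when let go
- tag_1_top (a point): centre of the top face of the raised red tag on the plate nearest the robot (the point stays there when the tag goes down): flat cap 20 x 18 x 6 mm on a slide above a black guide block 28 x 22 mm, top 54 mm above the bench when up, 42 mm when fully down. It moves straight down against about 3 N of friction and stays where it is left
- place_2: dark steel plate 54 x 120 x 6 mm fixed to the bench, the one in the middle, carrying a grey mount tester (46 x 112 mm) with one round sprung pad and, 64 mm to the robot's right of it (towards -y), one red tag. The three testers look alike; which holds the softest spring cannot be seen and changes from run to run. Origin at the centre of the plate's underside, axes along the world's
- pad_2_top (a point): centre of the top face of the free pad on the plate in the middle (the point stays there when the pad goes down): black rubber disc 36 mm across and 8 mm thick on a steel coil spring, top 68 mm above the bench, travel 18 mm. It starts to yield at under 1 N and its force then grows in proportion to depth; the softest pad goes down about 14 mm at 5 N, the others 3 to 6 mm. Springs back up when let go
- tag_2_top (a point): centre of the top face of the raised red tag on the plate in the middle (the point stays there when the tag goes down): flat cap 20 x 18 x 6 mm on a slide above a black guide block 28 x 22 mm, top 54 mm above the bench when up, 42 mm when fully down. It moves straight down against about 3 N of friction and stays where it is left
- place_3: dark steel plate 54 x 120 x 6 mm fixed to the bench, the one farthest from the robot, carrying a grey mount tester (46 x 112 mm) with one round sprung pad and, 64 mm to the robot's right of it (towards -y), one red tag. The three testers look alike; which holds the softest spring cannot be seen and changes from run to run. Origin at the centre of the plate's underside, axes along the world's
- pad_3_top (a point): centre of the top face of the free pad on the plate farthest from the robot (the point stays there when the pad goes down): black rubber disc 36 mm across and 8 mm thick on a steel coil spring, top 68 mm above the bench, travel 18 mm. It starts to yield at under 1 N and its force then grows in proportion to depth; the softest pad goes down about 14 mm at 5 N, the others 3 to 6 mm. Springs back up when let go
- tag_3_top (a point): centre of the top face of the raised red tag on the plate farthest from the robot (the point stays there when the tag goes down): flat cap 20 x 18 x 6 mm on a slide above a black guide block 28 x 22 mm, top 54 mm above the bench when up, 42 mm when fully down. It moves straight down against about 3 N of friction and stays where it is left
- pad_p (a joint): how far the pad of mount tester p is pressed down, m: 0 free, 0.018 at the stop. The letter does not tell on which plate the tester stands
- tag_p (a joint): how far the red tag of mount tester p is pushed down, m: 0 up, 0.012 fully down against the guide block. The letter does not tell on which plate the tester stands
- pad_q (a joint): how far the pad of mount tester q is pressed down, m: 0 free, 0.018 at the stop. The letter does not tell on which plate the tester stands
- tag_q (a joint): how far the red tag of mount tester q is pushed down, m: 0 up, 0.012 fully down against the guide block. The letter does not tell on which plate the tester stands
- pad_r (a joint): how far the pad of mount tester r is pressed down, m: 0 free, 0.018 at the stop. The letter does not tell on which plate the tester stands
- tag_r (a joint): how far the red tag of mount tester r is pushed down, m: 0 up, 0.012 fully down against the guide block. The letter does not tell on which plate the tester stands
- spool: blue and white solder reel, 57 mm across, 37 mm high; loose bystander, to be left alone; origin at the centre of its underside
- tape: black roll of tape lying flat, 58 mm across, 19 mm high; loose bystander, to be left alone; origin at the centre of its underside
- tin: small light-grey round tin, 36 mm across, 18 mm high; loose bystander, to be left alone; origin at the centre of its underside

How it is judged:
On the way, in this order (a step that is already met when the one before it is completed fails the run):
1. the pad nearest the robot is pressed down at least 2.5 mm (horizontal distance between the grasp point and pad_1_top below 0.035 m and value of joint any of pad_p, pad_q, pad_r above 0.0025 m), for 0.1 s.
2. then the middle pad is pressed down at least 2.5 mm (horizontal distance between the grasp point and pad_2_top below 0.035 m and value of joint any of pad_p, pad_q, pad_r above 0.0025 m), for 0.1 s.
3. then the farthest pad is pressed down at least 2.5 mm (horizontal distance between the grasp point and pad_3_top below 0.035 m and value of joint any of pad_p, pad_q, pad_r above 0.0025 m), for 0.1 s.
4. then the tag of the softest pad is pushed down at least 9.5 of its 12 mm (value of joint tag_r above 0.0095 m), for 0.1 s.
At the end, for the whole second after the job is handed in: The tag of the softest pad is down by at least 9.5 of its 12 mm, the other two tags are within 3 mm of fully up, all three pads have sprung back to within 1 mm, and reel, tape and tin are within 20 mm of where they started (value of joint tag_r above 0.0095 m and value of joint each of tag_p, tag_q below 0.003 m and value of joint each of pad_p, pad_q, pad_r below 0.001 m and distance of each of spool, tape, tin from where it was at the start of the episode below 0.02 m); the robot touches nothing.
It fails at once if a tag beside a pad that is not the softest is pushed down more than 3 mm (value of joint any of tag_p, tag_q above 0.003 m).
It fails at once if the reel, the tape or the tin is lifted or moved more than 20 mm (distance of any of spool, tape, tin from where it was at the start of the episode above 0.02 m).
It also fails if it takes over 51 s, if anything falls off the work surface, if the arm or the gripper's body presses on something with over 40 N, if the wrist force passes 120 N, or if a joint passes its speed limit or range.

### The arm

A 7-joint arm with a two-finger parallel gripper is mounted at the origin on a cart in front of the work surface, level with it; the furniture and walls round the work are solid. World frame = base frame: x ahead of the robot, y to its left, z up, the work surface at z = 0. Lengths are in m, angles in rad, forces in N, time in s.
With the tool pointing down it reaches from about 0.425 to 0.8 m from the base axis. Payload 8.3 kg.
Tool frame: the origin (TCP) lies on the centre line of the jaws, within the pads' length; the fingertips stand 8 mm ahead of it and the grasp point (between the pads) lies 11 mm behind it; z points along the fingers, y is the line along which they close (so a half turn about z gives the same grasp; the last joint's range is limited). The gripper opens to 85 mm and grips with 20 to 120 N. Pads are 22 mm wide; open, the fingers measure 114 mm over their backs; the gripper's body (76 mm by 85 mm) begins 54 mm behind the grasp point. The pads swing forward as they close: fully open they stand 13 mm farther back than shut.
Start: joints at [1.088, 0.383, 0.016, 1.37, -0.006, 1.388, -0.046], TCP at [0.255, -0.571, 0.239] pointing down, gripper open.
Joint ranges: [-2.95, 2.95], [-0.25, 2.06], [-1.52, 1.56], [0.18, 2.33], [-1.44, 4.58], [0.02, 2.06], [-3.01, 3.01]. Speed limits (rad/s): [2.39, 2.39, 3.01, 3.01, 3.14, 3.14, 3.14].

### API

Orientations are given as a rotation vector (axis times angle).
In Python, from bench import bot gives the robot as it stands.
- The arm moves only by the tool jog_arm, never from a script. Its argument "motion" is a list of rows, each a list of 3 entries, a list of its own where there are three numbers: the finger opening in m, from 0 to 0.0854, then the shift along the tool's x, y, z in m, then the turn about the tool's z in degrees. In form: [[claw, [x, y, z], roll], ...]. A call has 1 to 12 rows; each row is the pose to reach, as a shift and turn from the pose commanded when the call began, along the tool's axes at that moment; what a row does not reach only later rows make up. A row lasts 1/8 s, in which the tool goes at most 62.5 mm and 10.7 degrees, less where a joint would pass 70% of its speed; a pose out of reach is approached as far as the arm can. A call with a gripper value outside its range is refused whole. The fingers move at their own pace and stop on an object; "squeeze" is the grip in N (left out, the last holds). Time passes only in rows, so rows that repeat a pose let the fingers close. It gives the time, the measured TCP pose, the force, the opening and the grip force at its end, in the units of the state.
- bot.get_state(): the state, without advancing time (a new reading comes with each control period).
- bot.snapshot(name): name is "scene" or "top"; returns a dict with "img" (420x560x3 uint8, red, green, blue), "z_map" (420x560 float32, m along the optical axis (not along the pixel's ray), 0 where there is no reading), "fovy" (degrees; the focal length in pixels is half the picture's height over the tangent of half this angle, whatever the lens; pixels are square), "cx", "cy" (the principal point, pixels), "xyz" and "attitude" of the camera in the world. Camera axes: x right, y up, looking along -z (the intrinsics and any distortion apply to the point x, -y, -z); pixel columns grow to the right and rows downward; lengths in m; the calibration is good to about 2 mm. A picture is of the moment at which its call begins.
- bot.close_job(): hands the job in; it is judged then, once.
Trained networks look in a picture, given as the dict that the camera call returned (one of the last four; its "shot" number tells which), for a name from the list of things; names that differ only in an ending like _2 or _b are one class to them, and where a whole thing is asked for, a point or a joint stands for the part that bears it (a point fixed in the world has none). Each returns a list of dicts, best first, with "score" (0 to 1); they miss things now and then, are a little off and sometimes report something else, mostly with a low value. They report only what shows in the picture. A call takes as long as a camera call.
- bot.masks_of(thing, picture): "pixels" (420x560 bool, what is visible of it) and "pixel" ([row, column] in pixels, amid what is visible of it).
The state is a dict: "time_s": time; "joint_pos": joint angles; "qvel": joint speeds; "joint_efforts": joint torques, N m; "tcp_pos": TCP position; "orientation": TCP orientation; "ft_force": force on the tool from outside, world axes, zero at the start; "wrist_torque": the same for the moment, N m; "gripper_width": finger opening in m; "grasp_force": force on a finger pad.
Only numpy, scipy, OpenCV 4.12 (cv2) and the standard library are available. Lean on these libraries where they do the work, as an engineer would, in place of code of your own. Each camera call takes 0.05 s, during which the arm holds its last target. There are 200 camera calls.

## Working session

There is one attempt and no reset: what is moved stays moved. The work goes in short steps, Python scripts to look and compute and a tool call to move; the robot and the scene stay as the last step left them, time stands still between calls to the robot, and variables do not carry over. Pictures are saved under pics/ and viewed, at most 10 in all, crops included, and the job is handed in when it is done.

Besides the shell and the picture viewer there is one more tool, called after "Emit:" as name(argument=value, ...) on one line, values as JSON. jog_arm: Moves the arm, as the interface text tells. Its arguments: {"type":"object","properties":{"motion":{"type":"array","items":{"type":"array"}},"squeeze":{"type":"number"}},"required":["motion"]}

```bash
mkdir -p pics; cat > h.py <<'E'
import numpy as np, cv2
from scipy.spatial.transform import Rotation as R
from bench import bot
def rot(a):
    a=np.array(a,float)
    if a.shape==(3,3): return a
    return R.from_rotvec(a).as_matrix() if a.size==3 else R.from_quat(a).as_matrix()
def cloud(p):
    h,w=p["z_map"].shape; f=h/2/np.tan(np.radians(p["fovy"])/2)
    c,r=np.meshgrid(np.arange(w),np.arange(h)); z=p["z_map"]
    P=np.stack([(c-p["cx"])/f*z,-(r-p["cy"])/f*z,-z],-1)
    return P@rot(p["attitude"]).T+np.array(p["xyz"])
E
python3 - <<'E'
from h import *
s=bot.get_state(); print({k:np.round(v,3) for k,v in s.items()}); print(R.from_rotvec(s["orientation"]).as_matrix().round(3))
for n in("top","scene"):
    p=bot.snapshot(n); print(n,[k for k in p],p["xyz"],p["attitude"],p["fovy"],p["cx"],p["cy"])
    cv2.imwrite(f"pics/{n}0.png",p["img"][:,:,::-1]); C=cloud(p)
    for t in("place_1","pad_1_top","tag_1_top","spool","tape","tin"):
        for d in bot.masks_of(t,p):
            m=d["pixels"]&(p["z_map"]>0)
            q=C[m]
            if len(q)==0: continue
            zt=np.percentile(q[:,2],95); k=q[abs(q[:,2]-zt)<.004]
            print(t,round(d["score"],2),np.round(d["pixel"]),m.sum(),"ztop",zt.round(3),"ctr",((k.min(0)+k.max(0))/2).round(3),"med",np.median(k,0).round(3),"ext",np.ptp(k,0).round(3))
E
```

```text
{'time_s': np.float64(0.0), 'joint_pos': array([ 1.088,  0.384,  0.016,  1.371, -0.006,  1.388, -0.047]), 'qvel': array([ 0.002,  0.001, -0.   , -0.   , -0.001,  0.   , -0.001]), 'joint_efforts': array([ 0.0000e+00, -6.2759e+01,  8.4500e-01, -3.7182e+01,  1.7000e-02,
        1.4000e-02, -0.0000e+00]), 'tcp_pos': array([ 0.255, -0.57 ,  0.238]), 'orientation': array([-3.071e+00, -6.540e-01,  1.000e-03]), 'ft_force': array([ 0.103,  0.511, -0.405]), 'wrist_torque': array([-0.009,  0.018, -0.016]), 'grasp_force': np.float64(0.0), 'gripper_width': np.float64(0.085)}
[[ 0.913  0.408 -0.001]
 [ 0.408 -0.913  0.002]
 [-0.    -0.002 -1.   ]]
top ['img', 'z_map', 'fovy', 'cx', 'cy', 'xyz', 'attitude', 'shot'] [ 0.44456092 -0.34604669  0.94029016] [ 0.0638819  -0.02580375 -1.56287807] 56.70643101282892 279.24660187747264 208.07544888018003
place_1 0.66 [228. 266.] 82 ztop 0.017 ctr [ 0.464 -0.29   0.016] med [ 0.462 -0.285  0.016] ext [0.005 0.038 0.004]
place_1 0.49 [189. 280.] 13 ztop 0.008 ctr [ 0.545 -0.327  0.007] med [ 0.546 -0.327  0.005] ext [0.003 0.014 0.005]
pad_1_top 0.59 [252. 267
[... 1805 characters left out ...]
 0.007]
tag_1_top 0.44 [221. 304.] 127 ztop 0.055 ctr [ 0.485 -0.361  0.054] med [ 0.484 -0.361  0.054] ext [0.02  0.019 0.005]
spool 0.58 [187. 219.] 796 ztop 0.039 ctr [ 0.676 -0.328  0.038] med [ 0.676 -0.328  0.037] ext [0.054 0.053 0.006]
tape 0.92 [247. 392.] 770 ztop 0.02 ctr [ 0.363 -0.441  0.019] med [ 0.363 -0.44   0.018] ext [0.058 0.058 0.007]
tape 0.44 [261. 286.] 407 ztop 0.009 ctr [ 0.482 -0.322  0.009] med [ 0.462 -0.307  0.007] ext [0.051 0.115 0.008]
tape 0.16 [285. 328.] 149 ztop 0.056 ctr [ 0.369 -0.288  0.054] med [ 0.369 -0.288  0.053] ext [0.02  0.019 0.005]
tin 0.6 [193. 306.] 268 ztop 0.019 ctr [ 0.558 -0.447  0.018] med [ 0.557 -0.448  0.017] ext [0.035 0.034 0.005]
```

```bash
python3 - <<'E'
from h import *
for n in("top","scene"):
    p=bot.snapshot(n); C=cloud(p); I=p["img"].astype(int)
    red=(I[:,:,0]>1.8*I[:,:,1])&(I[:,:,0]>1.8*I[:,:,2])&(I[:,:,0]>70)
    work=(C[:,:,0]>.3)&(C[:,:,0]<.75)&(C[:,:,1]<-.1)&(C[:,:,1]>-.5)&(p["z_map"]>0)
    for nm,m in(("tag",red&work&(abs(C[:,:,2]-.054)<.005)),("pad",work&(abs(C[:,:,2]-.068)<.005))):
        k,L,st,ce=cv2.connectedComponentsWithStats(m.astype(np.uint8))
        for i in range(1,k):
            if st[i,4]<30: continue
            q=C[L==i]; print(n,nm,ce[i].round(),st[i,4],((q.min(0)+q.max(0))/2).round(4),np.ptp(q,0).round(3),np.median(q,0).round(4))
E
```

```text
top tag [285. 175.] 70 [ 0.5715 -0.3357  0.0536] [0.019 0.016 0.008] [ 0.5713 -0.3368  0.054 ]
top tag [296. 214.] 64 [ 0.4831 -0.3614  0.0533] [0.016 0.016 0.007] [ 0.4831 -0.3614  0.0541]
top tag [263. 264.] 68 [ 0.368  -0.2896  0.0541] [0.018 0.016 0.006] [ 0.3679 -0.2887  0.0542]
top pad [256. 174.] 194 [ 0.5705 -0.2725  0.0673] [0.034 0.034 0.008] [ 0.5711 -0.2726  0.0681]
top pad [207. 216.] 155 [ 0.4747 -0.1613  0.068 ] [0.16  0.005 0.01 ] [ 0.4754 -0.1611  0.0678]
top pad [267. 213.] 196 [ 0.4821 -0.2982  0.0679] [0.034 0.034 0.008] [ 0.4831 -0.2973  0.0681]
top pad [235. 265.] 200 [ 0.3675 -0.2257  0.0681] [0.033 0.034 0.008] [ 0.3666 -0.2267  0.0685]
scene tag [259. 201.] 88 [ 0.5724 -0.3358  0.0533] [0.022 0.019 0.006] [ 0.5722 -0.3349  0.0534]
scene tag [305. 221.] 99 [ 0.4848 -0.3612  0.053 ] [0.019 0.018 0.007] [ 0.4839 -0.3596  0.0535]
scene tag [327. 285.] 128 [ 0.3684 -0.2893  0.0536] [0.021 0.019 0.009] [ 0.3683 -0.2884  0.0534]
scene pad [250. 151.] 136 [ 0.6814 -0.4124  0.068 ] [0.049 0.053 0.01 ] [ 0.6664 -0.3979  0.0681]
scene pad [231. 214.] 277 [ 0.5727 -0.2718  0.0675] [0.036 0.035 0.009] [ 0.5721 -0.2704  0.0674]
scene pad [278. 235.] 301 [ 0.4848 -0.2962  0.0675] [0.035 0.034 0.009] [ 0.4836 -0.2959  0.0677]
scene pad [298. 304.] 408 [ 0.369  -0.2254  0.0669] [0.036 0.036 0.008] [ 0.3679 -0.2243  0.0677]
scene pad [236. 331.] 174 [ 0.3962 -0.131   0.068 ] [0.005 0.061 0.01 ] [ 0.3963 -0.1274  0.0681]
```

View pics/scene0.png

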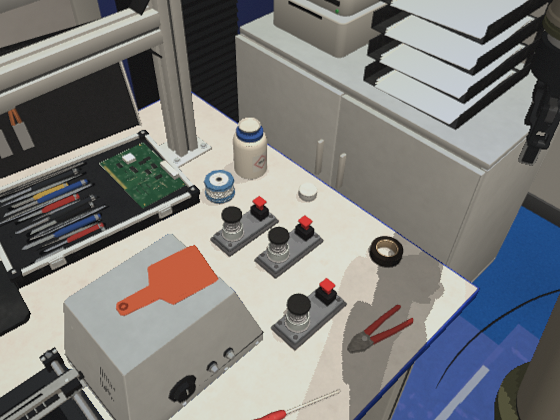

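View pics/top0.png

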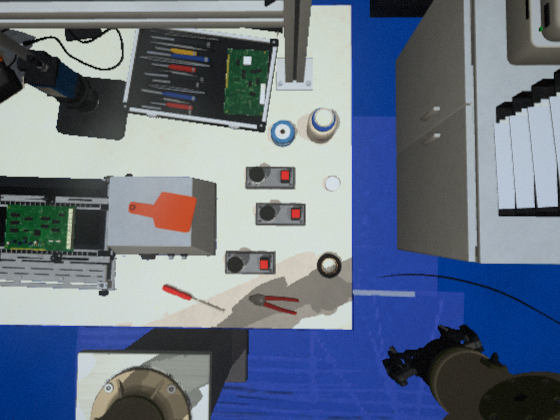

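The scene picture shows three testers (pads at pixels (298,304), (278,235) and (231,214)). Their red tags lie on the -y side, and heights match 68 and 54 mm. Next I close the fingers and go above pad 1.

Emit:
jog_arm(motion=[[0,[0.04,-0.045,0.0],0],[0,[0.08,-0.09,0.01],0],[0,[0.12,-0.134,0.02],0],[0,[0.16,-0.178,0.03],0],[0,[0.2,-0.222,0.04],0],[0,[0.244,-0.268,0.05],0],[0,[0.244,-0.268,0.09],0],[0,[0.244,-0.268,0.12],0],[0,[0.244,-0.268,0.12],0],[0,[0.244,-0.268,0.12],0]], squeeze=20)

```text
time_s: 2.05
tcp_pos: [0.369, -0.227, 0.1205]
orientation: [3.072, 0.654, 0.002]
ft_force: [0.3, -0.3, -0.3]
gripper_width: 0.0002
grasp_force: 0.0
```

Emit:
jog_arm(motion=[[0,[0,0,0.025],0],[0,[0,0,0.04],0],[0,[0,0,0.046],0],[0,[0,0,0.05],0],[0,[0,0,0.051],0],[0,[0,0,0.051],0],[0,[0,0,0.051],0],[0,[0,0,0.051],0]])

```text
time_s: 3.05
tcp_pos: [0.3685, -0.2267, 0.0686]
orientation: [3.072, 0.654, 0.001]
ft_force: [-1.5, 0.0, 3.3]
gripper_width: -0.0001
grasp_force: 1.3
```

Emit:
jog_arm(motion=[[0,[0,0,0.002],0],[0,[0,0,0.004],0],[0,[0,0,0.004],0],[0,[0,0,0.004],0],[0,[0,0,0.004],0]])

```text
time_s: 3.68
tcp_pos: [0.3685, -0.2267, 0.0644]
orientation: [3.072, 0.655, 0.001]
ft_force: [-1.5, -2.0, 3.3]
gripper_width: -0.0003
grasp_force: 1.9
```

```bash
python3 - <<'E'
from h import *
for i in range(4): bot.snapshot("scene"); s=bot.get_state(); print(s["ft_force"].round(2) if hasattr(s["ft_force"],'round') else s["ft_force"],s["tcp_pos"])
E
```

```text
[-0.54 -2.97  4.42] [ 0.36851728 -0.22665793  0.0644366 ]
[-0.13 -1.75  3.64] [ 0.3685184  -0.2266918   0.06444288]
[-0.63 -1.68  3.15] [ 0.36850431 -0.22665616  0.064426  ]
[-0.1  -3.11  4.19] [ 0.36851121 -0.22667818  0.06443721]
```

Emit:
jog_arm(motion=[[0,[0,0,-0.03],0],[0,[0,0,-0.055],0],[0,[0.025,0.037,-0.055],0],[0,[0.05,0.074,-0.055],0],[0,[0.077,0.111,-0.055],0],[0,[0.077,0.111,-0.055],0],[0,[0.077,0.111,-0.03],0],[0,[0.077,0.111,-0.015],0],[0,[0.077,0.111,-0.015],0]])

```text
time_s: 5.0
tcp_pos: [0.4826, -0.2956, 0.078]
orientation: [-3.07, -0.655, 0.004]
ft_force: [-0.3, -0.8, 0.6]
gripper_width: 0.0002
grasp_force: 0.0
```

Emit:
jog_arm(motion=[[0,[0,0,0.005],0],[0,[0,0,0.008],0],[0,[0,0,0.01],0],[0,[0,0,0.01],0],[0,[0,0,0.01],0],[0,[0,0,0.01],0]])

```text
time_s: 5.75
tcp_pos: [0.4843, -0.2966, 0.0706]
orientation: [3.072, 0.654, 0.002]
ft_force: [-1.9, 1.1, 8.9]
gripper_width: 0.0001
grasp_force: 4.0
```

```bash
python3 - <<'E'
from h import *
for i in range(4): bot.snapshot("scene"); s=bot.get_state(); print(s["ft_force"],s["tcp_pos"])
E
```

```text
[-2.90432999  1.38958809  7.57264246] [ 0.48434304 -0.29663622  0.07060909]
[-2.51279138  1.07757111  8.33194543] [ 0.48432975 -0.29663563  0.07063102]
[-2.78014535  1.47560981  7.29095795] [ 0.48433151 -0.29666718  0.07061648]
[-2.59901436  1.87791949  9.38204525] [ 0.4843464  -0.29665518  0.07063023]
```

Emit:
jog_arm(motion=[[0,[0,0,-0.03],0],[0,[0,0,-0.045],0],[0,[0.045,0.007,-0.045],0],[0,[0.09,0.013,-0.045],0],[0,[0.09,0.013,-0.045],0],[0,[0.09,0.013,-0.025],0],[0,[0.09,0.013,-0.01],0],[0,[0.09,0.013,-0.005],0],[0,[0.09,0.013,0],0],[0,[0.09,0.013,0.001],0],[0,[0.09,0.013,0.001],0],[0,[0.09,0.013,0.001],0]])

```text
time_s: 7.45
tcp_pos: [0.5712, -0.2721, 0.0692]
orientation: [3.072, 0.654, 0.0]
ft_force: [-4.3, 0.7, 5.3]
gripper_width: 0.0002
grasp_force: 2.6
```

```bash
python3 - <<'E'
from h import *
for i in range(4): bot.snapshot("scene"); s=bot.get_state(); print(s["ft_force"],s["tcp_pos"])
E
```

```text
[-4.04485476  0.68043426  5.09227915] [ 0.57119893 -0.27207462  0.06917531]
[-4.98848905  0.48892481  5.34677207] [ 0.5712167  -0.27207162  0.06919701]
[-4.85431201  1.98274881  5.05397671] [ 0.57117274 -0.27207048  0.06916104]
[-3.67589922  1.69071647  4.91985121] [ 0.57121078 -0.27205795  0.06916522]
```

Pad 1 gave 11.6 mm at about 4 N, pad 2 gave 5.4 mm at 8.3 N and pad 3 gave 6.8 mm at 5.2 N, so pad 1 is the softest. Next is tag 1.

Emit:
jog_arm(motion=[[0,[0,0,-0.03],0],[0,[0,0,-0.055],0],[0,[-0.048,-0.017,-0.055],0],[0,[-0.096,-0.034,-0.055],0],[0,[-0.144,-0.051,-0.055],0],[0,[-0.192,-0.067,-0.055],0],[0,[-0.192,-0.067,-0.055],0],[0,[-0.192,-0.067,-0.03],0],[0,[-0.192,-0.067,-0.01],0],[0,[-0.192,-0.067,-0.01],0],[0,[-0.192,-0.067,-0.01],0]])

```text
time_s: 9.02
tcp_pos: [0.3698, -0.2889, 0.0792]
orientation: [3.072, 0.655, 0.002]
ft_force: [-0.2, 0.2, 1.1]
gripper_width: -0.0003
grasp_force: 0.0
```

Well placed, 17 mm above the tag; it needs about 29 mm.

Emit:
jog_arm(motion=[[0,[0,0,0.012],0],[0,[0,0,0.018],0],[0,[0,0,0.022],0],[0,[0,0,0.026],0],[0,[0,0,0.029],0],[0,[0,0,0.029],0],[0,[0,0,0.029],0]])

```text
time_s: 9.9
tcp_pos: [0.369, -0.2888, 0.05]
orientation: [3.072, 0.655, 0.0]
ft_force: [-3.4, 2.4, 11.6]
gripper_width: 0.0
grasp_force: 5.5
```

Emit:
jog_arm(motion=[[0,[0,0,0.0],0],[0,[0,0,-0.03],0],[0,[0,0,-0.08],0],[0,[-0.05,0.05,-0.12],0],[0,[-0.08,0.09,-0.15],0],[0,[-0.12,0.13,-0.15],0],[0,[-0.12,0.13,-0.15],0],[0,[-0.12,0.13,-0.15],0],[0,[-0.12,0.13,-0.15],0]])

```text
time_s: 11.02
tcp_pos: [0.3131, -0.4547, 0.1987]
orientation: [-3.07, -0.658, -0.0]
ft_force: [0.1, 0.7, 0.3]
gripper_width: 0.0001
grasp_force: 0.0
```

```bash
python3 - <<'E'
from h import *
for n in("top","scene"):
    p=bot.snapshot(n); C=cloud(p)
    for nm,x,y in(("tag1",.3685,-.289),("tag2",.484,-.361),("tag3",.572,-.336),("pad1",.368,-.2255),("pad2",.4835,-.297),("pad3",.572,-.272)):
        m=(np.hypot(C[:,:,0]-x,C[:,:,1]-y)<.007)&(p["z_map"]>0); print(n,nm,m.sum(),np.median(C[m][:,2]).round(4) if m.any() else None)
    for t in("spool","tape","tin"): print(t,[np.median(C[d["pixels"]],0).round(3) for d in bot.masks_of(t,p)[:1]])
cv2.imwrite("pics/end.png",p["img"][:,:,::-1]); print(bot.get_state()["tcp_pos"])
E
```

```text
top tag1 31 0.0423
top tag2 29 0.0541
top tag3 29 0.054
top pad1 30 0.0676
top pad2 30 0.068
top pad3 28 0.0676
spool [array([ 0.673, -0.331,  0.037])]
tape [array([ 0.364, -0.441,  0.018])]
tin [array([ 0.556, -0.448,  0.017])]
scene tag1 54 0.042
scene tag2 69 0.0521
scene tag3 64 0.0525
scene pad1 69 0.0675
scene pad2 64 0.0676
scene pad3 58 0.0675
spool [array([ 0.668, -0.322,  0.035])]
tape [array([ 0.363, -0.437,  0.017])]
tin [array([ 0.555, -0.444,  0.017])]
[ 0.31233803 -0.45614103  0.19936353]
```

View pics/end.png

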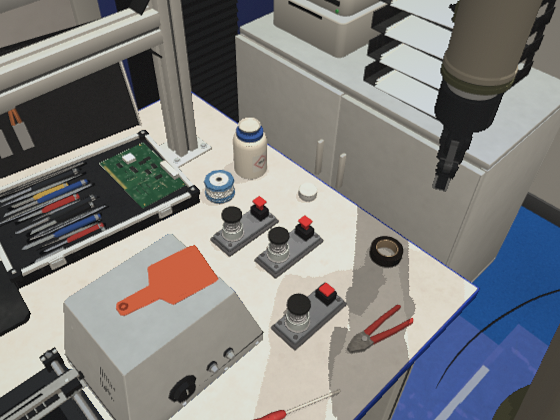

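The picture shows tag 1 down at pixel (326,293), tags 2 and 3 up at (305,226) and (260,205), the pads sprung back, the loose things unmoved and the gripper clear.

```bash
python3 -c "
from bench import bot
print(bot.close_job())"
```

```text
the job is handed in; nothing more can be done
None
```

I pressed the three pads from nearest to farthest, found the nearest one softest (11.6 mm at about 4 N), pushed its red tag fully down and handed the job in; the last pictures showed the other tags up, all pads sprung back and the loose things unmoved.

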